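# Lock the rest and hold the tilt gauge on its mark

## Task

First slide the barrel bolt fully home into its keeper so that the rest block is locked in its channel. Then pick up the angle gauge by its handle, press its foot lightly down across the middle of the rounded, sprung rest bar (squarely across it, pressing the bar part of the way down but not to its stop) and rock the gauge sideways until its swinging pointer settles on the set mark of the dial. Finish while still gripping the gauge motionless in that attitude, and leave everything else on the bench where it is.

Things in the scene. Friction and masses are not known exactly. Their poses are not given: they have to be found in the camera images.
- bolt (a joint): travel of the barrel bolt in m: 0 = fully drawn back, 0.046 = fully home in its keeper. It grows as the knob moves along the -y axis of rest_base. About 1.5 N moves it and it stays where it is left.
- bolt_knob (a point): centre of the upright steel bolt knob (13 mm in diameter, 30 mm high, this point 19 mm above its lower end and 11 mm below its top), 56 mm above the worktop. In the axes of rest_base it lies at x = -20 mm, y = +94 mm minus the bolt's travel. The bolt's dark guides and keeper, beside its path, rise to 32.5 mm above the worktop; the knob can be pinched from above with the fingers along its path.
- rest_base: aluminium plate 115 x 162 x 8 mm fixed to the worktop, with a channel along its x (walls 30 mm high) that holds the rest block and is open towards its -x (roughly towards the robot), where the bolt crosses it. Origin: on the worktop, on the channel's centre line; the plate reaches x -40 to +75 mm and y -46 to +116 mm. z up.
- rest_block: loose grey block 68 x 32 x 50 mm, 0.8 kg, standing in the channel on the base plate and carrying the rest bar. Origin: centre of its underside, 8 mm above the worktop; its x runs along the channel.
- rest_bar (a joint): how far the sprung rest bar is pressed down in m: 0 = up, 0.008 = on its stop. It begins to yield at about 1.5 N; each further mm takes 0.7 N. For this job between 0.001 and 0.007 is right.
- bar_top (a point): centre of the top line of the rest bar: a steel round bar 24 mm in diameter and 56 mm long, lying along this point's x axis (along the channel) on top of the block, top 86 mm above the worktop when not pressed (78 mm above the block's underside). z up; the point sinks with the bar.
- gauge: pendulum angle gauge, 0.25 kg: aluminium foot 40 (x) x 90 (y) x 10 mm, upright black dial housing 74 mm in diameter and 18 mm thick (centre 46 mm above the underside), black handle block on top 24 x 24 mm in plan, from 87 to 125 mm above the underside. Origin: centre of the foot's flat underside; z up along the handle, the dial faces its -x, y is along the foot. It starts standing on the worktop. Best gripped on the handle with the fingers along its y, and rocked about its x.
- pointer (a joint): angle in rad of the dial's swinging needle relative to the gauge, about the gauge's x axis. The needle turns freely about the dial's centre and always swings until its tip points straight up, in about 1 s; so it reads minus the gauge's own rocking angle about its x (right-handed), 0 with the gauge upright.
- mark (a joint): angle in rad of the set mark relative to the gauge, in the same sense as the pointer; 0 is at the top of the dial, positive leans to the gauge's -y (to the right when facing the dial). It is set somewhere from 0.14 to 0.34 and stays. The pointer is on the mark when both angles agree within 0.06.
- pointer_tip (a point): tip of the needle (2 mm wide dark steel with a round 16 mm counterweight below the dial centre), 26 mm from the dial's centre; z points outward from that centre.
- mark_tip (a point): inner end of the set mark, a 3.5 mm wide dark tab that reaches in from the dial's rim, 26 mm from the dial's centre; z points outward from that centre.
- goggles_2: safety goggles, 72 x 141 x 53 mm, a bystander.
- tape_1: roll of tape, 106 x 104 x 25 mm, a bystander.
- meter_head: black sensor head, 51 x 62 x 20 mm, a bystander.
- sample_tray: flat black tray, 70 x 170 x 11 mm, a bystander.
- tissue_pack: tissue booklet, 105 x 68 x 10 mm, a bystander.
Not all that is in view belongs to the job. Of the things that look like the rest_block, the largest one is meant. Leave any brown look-alike of the gauge alone.

How it is judged:
By the outcome, as a careful person would: the job done as asked, in the order asked, and still so for the second after the job is handed in, while the arm keeps its last pose, push and grip.
It also fails if it takes over 58 s, if anything falls off the work surface, if the arm or the gripper's body presses on something with over 40 N, if the wrist force passes 120 N, or if a joint passes its speed limit or range.

## Robot

A 6-joint arm with a two-finger parallel gripper is mounted at the origin on a cart in front of the work surface, level with it; the furniture and walls round the work are solid. World frame = base frame: x ahead of the robot, y to its left, z up, the work surface at z = 0. Lengths are in m, angles in rad, forces in N, time in s.
With the tool pointing down it reaches from about 0.3 to 0.775 m from the base axis. Payload 14.6 kg.
Tool frame: the origin (TCP) lies on the centre line of the jaws, within the pads' length; the fingertips stand 19 mm ahead of it and the grasp point (between the pads) is the TCP; z points along the fingers, y is the line along which they close (so a half turn about z gives the same grasp; the last joint's range is limited). The gripper opens to 85 mm and grips with 20 to 120 N. Pads are 22 mm wide; open, the fingers measure 114 mm over their backs; the gripper's body (76 mm by 85 mm) begins 54 mm behind the grasp point. The pads swing forward as they close: fully open they stand 13 mm farther back than shut.
Start: joints at [1.22, 0.3, 1.521, -0, 1.321, -0.067], TCP at [0.154, 0.528, 0.25] pointing down, gripper open.
Joint ranges: [-3.03, 3.03], [-0.79, 2.21], [0.23, 2.52], [-1.04, 4.18], [0, 3.07], [-2.55, 2.55]. Speed limits (rad/s): [2.22, 2.22, 2.57, 3.14, 3.14, 3.14].

## Interface

Orientations are given as [roll, pitch, yaw] about the fixed x, y, z axes, in that order (R = Rz(yaw) Ry(pitch) Rx(roll)).
In Python, from workcell import get_obs, camera, finish_job gives the robot as it stands.
- The arm moves only by the tool arm_command, never from a script. Its arguments are lists of equal length, an entry for each row: "xyz": the shift along the tool's x, y, z in cm, a list of three; "yaw": the turn about the tool's z in degrees; "jaw": the gripper's target within -1 to 1 (fully open at 1, half-way at 0, shut at -1). A call has 1 to 20 rows; each row is the pose to reach, as a shift and turn from the pose commanded when the call began, along the tool's axes at that moment; what a row does not reach only later rows make up. A row lasts 1/10 s, in which the tool goes at most 50 mm and 8.59 degrees, less where a joint would pass 70% of its speed; a pose out of reach is approached as far as the arm can. A call with a gripper value outside its range is refused whole. The fingers move at their own pace and stop on an object; the grip force is fixed at half the most. Time passes only in rows, so rows that repeat a pose let the fingers close. It gives the time, the measured TCP pose, the force, the opening and the grip force at its end, in the units of the state.
- get_obs(): the state, without advancing time (a new reading comes with each control period).
- camera(name): name is "side" or "top" or "wrist"; returns a dict with "img" (420x560x3 uint8, red, green, blue), "fov_y" (degrees; the focal length in pixels is half the picture's height over the tangent of half this angle, whatever the lens; pixels are square), "cx", "cy" (the principal point, pixels), "k1" (the pictures are not rectified: a ray, as slopes to the right and down, at radius r is drawn at 1 + k1 r^2 times it, then the intrinsics apply), "rvec" (rotation vector, rad) and "tvec" (3), from world to camera coordinates, as OpenCV has them; the wrist camera has in their place "tool_from_camera" (4x4, takes a point from camera to tool coordinates, whose origin is the TCP and whose axes are the flange's). Camera axes: x right, y down, z forward; pixel columns grow to the right and rows downward; lengths in m; the calibration is good to about 2 mm. A picture is of the moment at which its call begins: read the wrist's pose just before it. There is no depth.
- finish_job(): hands the job in; it is judged then, once.
The state is a dict: "clock": time; "joints": joint angles; "joint_vel": joint speeds; "effort": joint torques, N m; "ee_pos": TCP position; "eef_rot": TCP orientation; "ft_force": force on the tool from outside, world axes, zero at the start; "moment": the same for the moment, N m; "width": finger opening in m; "finger_force": force on a finger pad.
Only numpy, scipy, OpenCV 4.12 (cv2) and the standard library are available. Lean on these libraries where they do the work, as an engineer would, in place of code of your own. Each camera call takes 0.05 s, during which the arm holds its last target. There are 200 camera calls.

## Working session

There is one attempt and no reset: what is moved stays moved. The work goes in short steps, Python scripts to look and compute and a tool call to move; the robot and the scene stay as the last step left them, time stands still between calls to the robot, and variables do not carry over. Pictures are saved under pics/ and viewed, at most 10 in all, crops included, and the job is handed in when it is done.

Besides the shell and the picture viewer there is one more tool, called in YAML: its name, and indented under it one key for each argument. arm_command: Moves the arm, as the interface text tells. Its arguments: {"type":"object","properties":{"xyz":{"type":"array","items":{"type":"array","items":{"type":"number"}}},"yaw":{"type":"array","items":{"type":"number"}},"jaw":{"type":"array","items":{"type":"number"}}},"required":["xyz","yaw","jaw"]}

```bash
mkdir -p pics; cat > h.py <<'E'
import numpy as np, cv2, json
from workcell import get_obs, camera
from scipy.spatial.transform import Rotation as Rn
def K(c):
    h,w=c["img"].shape[:2]; f=h/2/np.tan(np.radians(c["fov_y"])/2)
    return np.array([[f,0,c["cx"]],[0,f,c["cy"]],[0,0,1.]]), np.array([c["k1"],0,0,0,0.])
def pose(c,o=None):
    if "rvec" in c:
        R=cv2.Rodrigues(np.array(c["rvec"],float))[0]; return R.T, -R.T@np.array(c["tvec"],float).ravel()
    T=np.array(c["tool_from_camera"]); Rt=Rn.from_euler('xyz',o["eef_rot"]).as_matrix()
    return Rt@T[:3,:3], Rt@T[:3,3]+np.array(o["ee_pos"])
def ray(c,uv,o=None):
    k,d=K(c); p=cv2.undistortPoints(np.array([[uv]],float),k,d)[0,0]
    R,t=pose(c,o); v=R@np.array([p[0],p[1],1]); return t,v/np.linalg.norm(v)
def onz(c,uv,z,o=None):
    t,v=ray(c,uv,o); return t+v*(z-t[2])/v[2]
def tri(a,b):
    (t,v),(s,w)=a,b; m=np.linalg.lstsq(np.c_[v,-w],s-t,rcond=None)[0]
    p,q=t+v*m[0],s+w*m[1]; return (p+q)/2,np.linalg.norm(p-q)
def proj(c,P,o=None):
    R,t=pose(c,o); k,d=K(c); q=(np.atleast_2d(P)-t)@R
    return cv2.projectPoints(q,np.zeros(3),np.zeros(3),k,d)[0][:,0]
def save(c,n): cv2.imwrite("pics/"+n,c["img"][:,:,::-1])
E
python3 - <<'E'
from h import *
import pickle
D={}
for n in("top","side","wrist"):
    o=get_obs(); c=camera(n); D[n]=(c,o); save(c,n+"0.png")
pickle.dump(D,open("d0.pkl","wb"))
print(o)
for n in("top","side"): print(n,pose(D[n][0]),D[n][0]["fov_y"])
print(D["wrist"][0]["tool_from_camera"])
E
```

```text
{'clock': 0.1, 'joints': array([ 1.22040621e+00,  3.00419106e-01,  1.52147029e+00,  1.55388437e-05,
        1.32068246e+00, -6.66394296e-02]), 'joint_vel': array([-0.00094448, -0.00321758, -0.00083254,  0.00223903, -0.00044978,
       -0.00161164]), 'effort': array([ 1.79789444e-03, -5.44369805e+01, -3.62383032e+01, -5.55395985e-06,
        2.86607938e-03, -1.05416041e-05]), 'ee_pos': array([0.15394   , 0.52784358, 0.24979669]), 'eef_rot': array([-3.14061663e+00, -8.02228201e-05,  2.85783807e+00]), 'ft_force': array([-0.61414488,  0.98968018, -0.58966256]), 'moment': array([ 0.02774119, -0.00889134, -0.00929215]), 'finger_force': 0.0, 'width': 0.08484999016966964}
top (array([[-0.01245419, -0.9909809 ,  0.13342321],
       [-0.99981204,  0.01035867, -0.01638852],
       [ 0.01485862, -0.13360224, -0.99092364]]), array([ 0.41052726, -0.02666942,  1.12956399])) 49.43929662908144
side (array([[ 0.97065795, -0.15582031,  0.18314797],
       [-0.23981382, -0.57129163,  0.78493006],
       [-0.01767714, -0.80582002, -0.59189663]]), array([ 0.38430574, -0.69336574,  0.60955752])) 54.71223087665295
[[ 1.77917344e-03 -9.65420651e-01 -2.60691006e-01  6.51453160e-02]
 [ 9.99997690e-01  1.40326226e-03  1.62809975e-03 -2.63613659e-04]
 [-1.20598328e-03 -2.60693300e-01  9.65420918e-01 -1.23506376e-01]
 [ 0.00000000e+00  0.00000000e+00  0.00000000e+00  1.00000000e+00]]
```

View pics/top0.png

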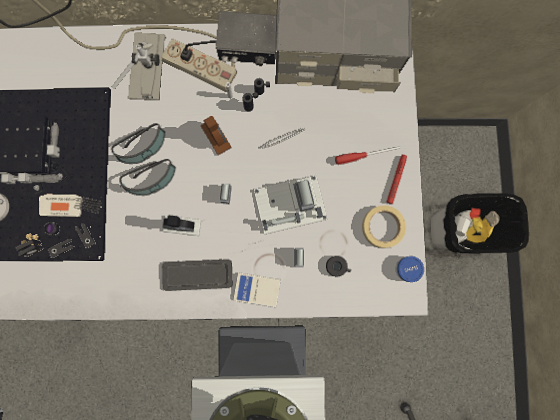

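View pics/side0.png

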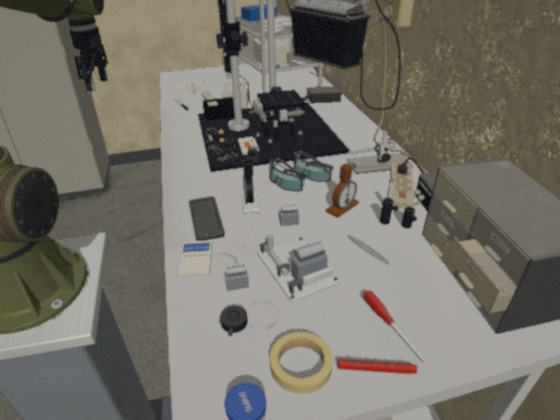

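The top view shows the rest base at about (290,203). Gauge candidates are the black gauge with the aluminium foot at (180,224) and the brown look-alike at (216,135). The job's gauge is the black one. Block candidates are the block on the base at (303,193) and small grey blocks at (224,193) and (297,257). The one in the channel is the largest. Next I'll enlarge these to confirm.

```bash
python3 - <<'E'
from h import *
import pickle
D=pickle.load(open("d0.pkl","rb"))
t=D["top"][0]["img"];s=D["side"][0]["img"]
def cr(i,x,y,w,h): return cv2.resize(i[y:y+h,x:x+w],(400,300),interpolation=cv2.INTER_CUBIC)
m=np.vstack([np.hstack([cr(t,240,165,100,75),cr(s,250,225,100,75)]),np.hstack([cr(t,140,190,80,60),cr(s,212,150,80,60)])])
cv2.imwrite("pics/crop0.png",m[:,:,::-1])
E
```

```text
(no output)
```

View pics/crop0.png

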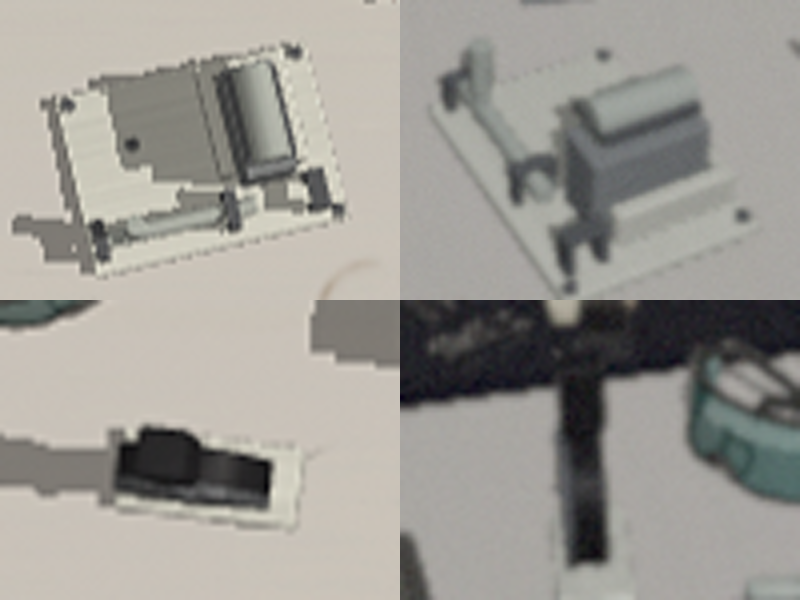

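The crop confirms it. The black-dial gauge with the aluminium foot is at top (180,224), with its dial facing the robot. The largest block, with the bar, is in the base channel at about (303,193), and the bolt knob is at the far-left end by its guide at (264,225). The commanded moves can't tilt the tool. My plan is to grip the handle across its x faces, so the gauge can pivot in the pads, and lever it on a fixed edge.

```bash
cat >> h.py <<'E'
def go(P,yaw,o=None):
    o=o or get_obs(); R=Rn.from_euler('xyz',o["eef_rot"]).as_matrix()
    d=R.T@(np.array(P)-o["ee_pos"])*100
    # turn about tool z: tool z points down -> positive turn lowers world yaw
    y=-np.degrees((yaw-o["eef_rot"][2]+np.pi)%(2*np.pi)-np.pi)
    print("shift cm",d.round(2),"turn deg",y.round(1))
def W(B,p): # base pose (x,y,yaw)
    c,s=np.cos(B[2]),np.sin(B[2]); return np.array([B[0]+c*p[0]-s*p[1],B[1]+s*p[0]+c*p[1],p[2]])
E
python3 - <<'E'
from h import *
import pickle
D=pickle.load(open("d0.pkl","rb")); t=D["top"][0]; s=D["side"][0]
print("wristfov",D["wrist"][0]["fov_y"])
def fit(L,Wd):
    L=np.array(L);Wd=np.array(Wd)[:,:2]; a=L-L.mean(0);b=Wd-Wd.mean(0)
    th=np.arctan2((a[:,0]*b[:,1]-a[:,1]*b[:,0]).sum(),(a*b).sum()); R=np.array([[np.cos(th),-np.sin(th)],[np.sin(th),np.cos(th)]])
    T=Wd.mean(0)-R@L.mean(0); print("fit",T,th,"res",(L@R.T+T-Wd).round(4).tolist()); return [*T,th]
B=fit([[.075,.116],[.075,-.046],[-.04,-.046],[-.04,.116]],[onz(t,p,.008) for p in [(252.5,190),(315,176.2),(326.2,217.5),(263.7,233.7)]])
G=fit([[.02,.045],[.02,-.045],[-.02,-.045],[-.02,.045]],[onz(t,p,.01) for p in [(162,216),(201,220),(199.4,235.4),(160,230)]])
print("handle",onz(t,(174,220),.125))
print("knob pred",W(B,(-.02,.094,.056)),"px top",proj(t,W(B,(-.02,.094,.067))),"side",proj(s,W(B,(-.02,.094,.067))))
u=(250+478-400-400,0)
# side crop: knob top at crop (480,45)->px
pk=(250+(480-400)/4,225+45/4); print("knob side px",pk,"z.067->",onz(s,pk,.067))
# bar top px (crop 255,65)-(275,160)
e=[onz(t,(240+u/4,165+v/4),.086) for u,v in[(248,65),(275,155)]]; print("bar",e,np.mean(e,0))
print("base left-guide",onz(t,(264,222),.0325))
json.dump(dict(B=B,G=G),open("p.json","w"))
K1=W(B,(-.02,.094,.13)); go(K1,np.pi+B[2])
E
```

```text
wristfov 70.95908095975044
fit [ 0.55941673 -0.12048151] 0.23082077196808518 res [[0.0008, 0.0005], [0.0042, -0.0003], [-0.0032, -0.0013], [-0.0018, 0.0011]]
fit [0.51838527 0.18672468] -0.12614954869575282 res [[0.0019, -0.0042], [0.0015, 0.0031], [-0.0002, 0.0045], [-0.0032, -0.0034]]
handle [0.51930702 0.17954452 0.125     ]
knob pred [ 0.51844215 -0.03355002  0.056     ] px top [[270.1227521  222.03538916]] side [[266.68959937 233.21213639]]
knob side px (270.0, 236.25) z.067-> [ 0.52290933 -0.04530691  0.067     ]
bar [array([ 0.61113157, -0.10874266,  0.086     ]), array([ 0.55803616, -0.12328881,  0.086     ])] [ 0.58458387 -0.11601574  0.086     ]
base left-guide [ 0.5221928  -0.01898417  0.0325    ]
shift cm [-50.71 -43.68  12.02] turn deg -29.5
```

arm_command:
  xyz:
    - [-50.7, -43.7, 8]
    - [-50.7, -43.7, 8]
    - [-50.7, -43.7, 8]
    - [-50.7, -43.7, 8]
    - [-50.7, -43.7, 8]
    - [-50.7, -43.7, 8]
    - [-50.7, -43.7, 8]
    - [-50.7, -43.7, 8]
    - [-50.7, -43.7, 8]
    - [-50.7, -43.7, 8]
    - [-50.7, -43.7, 8]
    - [-50.7, -43.7, 8]
    - [-50.7, -43.7, 8]
    - [-50.7, -43.7, 8]
    - [-50.7, -43.7, 8]
    - [-50.7, -43.7, 8]
  yaw: [-29.5, -29.5, -29.5, -29.5, -29.5, -29.5, -29.5, -29.5, -29.5, -29.5, -29.5, -29.5, -29.5, -29.5, -29.5, -29.5]
  jaw: [1, 1, 1, 1, 1, 1, 1, 1, 1, 1, 1, 1, 1, 1, 1, 1]

```text
clock: 1.75
ee_pos: [0.5181, -0.0338, 0.1698]
eef_rot: [3.141, -0.001, -2.912]
ft_force: [0.3, -0.4, 0.2]
width: 0.0855
finger_force: 0.0
```

```bash
python3 - <<'E'
from h import *
import pickle
o=get_obs(); c=camera("wrist"); save(c,"w1.png"); pickle.dump((c,o),open("w1.pkl","wb"))
B=json.load(open("p.json"))["B"]
print(o["clock"],o["ee_pos"],o["eef_rot"])
go(W(B,(-.02,.094,.056)),np.pi+B[2],o)
print(proj(c,[W(B,(-.02,.094,.067)),W(B,(-.02,.048,.067)),W(B,(-.04,.116,.008)),W(B,(-.04,-.046,.008)),W(B,(.075,-.046,.008))],o))
E
```

```text
1.75 [ 0.51812962 -0.03377591  0.16976267] [ 3.14106943e+00 -1.04377462e-03 -2.91173239e+00]
shift cm [-5.000e-02  1.000e-02  1.138e+01] turn deg -0.1
[[281.05700989 212.66645497]
 [223.65657261 212.62952136]
 [303.44882232 176.17803206]
 [139.58188278 176.54423874]
 [152.90576116 280.89416306]]
```

View pics/w1.png

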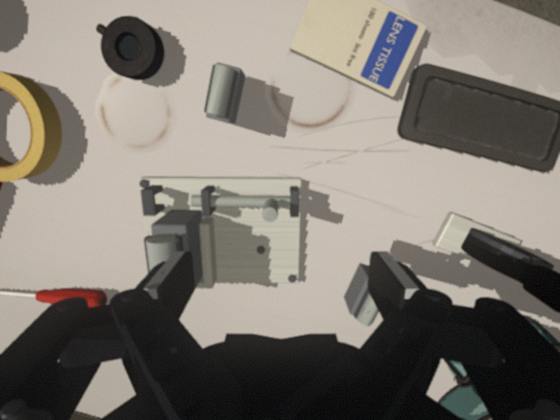

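The wrist view shows the knob top at about (270,209), between its guides at (207,199) and (295,199). The plate's near edge runs from (142,178) to (304,178), as predicted, so the base pose is good.

```bash
python3 - <<'E'
from h import *
import pickle
c,o=pickle.load(open("w1.pkl","rb")); B=json.load(open("p.json"))["B"]
def inB(P): 
    d=P[:2]-np.array(B[:2]); cs,sn=np.cos(B[2]),np.sin(B[2]); return np.array([cs*d[0]+sn*d[1],-sn*d[0]+cs*d[1]]).round(4)
for n,p,z in[("knob",(270,208),.067),("cD",(304,178),.008),("cC",(142,178),.008),("far",(302,283),.008),("guide",(296,190),.0325),("barend",(163,238),.086)]:
    P=onz(c,p,z,o); print(n,P.round(4),inB(P))
E
```

```text
knob [ 0.5167 -0.043   0.067 ] [-0.0239  0.0852]
cD [ 0.4956 -0.0157  0.008 ] [-0.0382  0.1166]
cC [ 0.5319 -0.1718  0.008 ] [-0.0385 -0.0437]
far [0.6071 0.0109 0.008 ] [0.0764 0.117 ]
guide [ 0.5043 -0.0229  0.0325] [-0.0313  0.1076]
barend [ 0.5531 -0.1174  0.086 ] [-0.0054  0.0044]
```

arm_command:
  xyz:
    - [0, -0.7, 5]
    - [0, -0.7, 9]
    - [0, -0.7, 11.2]
    - [0, -0.7, 11.2]
    - [0, -0.7, 11.2]
    - [0, -0.7, 11.2]
    - [0, -0.7, 11.2]
    - [0, -0.7, 11.2]
    - [0, -0.7, 11.2]
    - [0, -0.7, 11.2]
  yaw: [0, 0, 0, 0, 0, 0, 0, 0, 0, 0]
  jaw: [1, 1, 1, -1, -1, -1, -1, -1, -1, -1]

```text
clock: 2.8
ee_pos: [0.5205, -0.0403, 0.0595]
eef_rot: [-3.141, 0.002, -2.911]
ft_force: [-2.3, 0.8, 8.8]
width: 0.0112
finger_force: 58.5
```

arm_command:
  xyz:
    - [0, -0.7, 0]
    - [0, -1.4, 0]
    - [0, -2.1, 0]
    - [0, -2.8, 0]
    - [0, -3.3, 0]
    - [0, -3.6, 0]
    - [0, -3.8, 0]
    - [0, -3.9, 0]
    - [0, -4.0, 0]
    - [0, -4.0, 0]
  yaw: [0, 0, 0, 0, 0, 0, 0, 0, 0, 0]
  jaw: [-1, -1, -1, -1, -1, -1, -1, -1, -1, -1]

```text
clock: 3.8
ee_pos: [0.5293, -0.0795, 0.0594]
eef_rot: [-3.141, 0.001, -2.911]
ft_force: [-4.4, -0.9, 9.7]
width: 0.011
finger_force: 58.5
```

arm_command:
  xyz:
    - [0, -0.2, 0]
    - [0, -0.3, 0]
    - [0, -0.3, 0]
  yaw: [0, 0, 0]
  jaw: [-1, -1, -1]

```text
clock: 4.1
ee_pos: [0.5295, -0.0803, 0.0594]
eef_rot: [3.139, -0.0, -2.91]
ft_force: [-9.5, 18.7, 16.6]
width: 0.0113
finger_force: 59.6
```

arm_command:
  xyz:
    - [0, 0.3, 0]
    - [0, 0.3, 0]
    - [0, 0.3, 0]
    - [0, 0.3, -5]
    - [0, 0.3, -10]
  yaw: [0, 0, 0, 0, 0]
  jaw: [0, 0, 0.2, 0.2, 0.2]

```text
clock: 4.6
ee_pos: [0.5284, -0.0794, 0.1586]
eef_rot: [3.14, -0.003, -2.911]
ft_force: [0.8, 1.1, -0.3]
width: 0.0517
finger_force: 0.0
```

```bash
python3 - <<'E'
from h import *
o=get_obs(); c=camera("wrist"); save(c,"w2.png"); print(o["ee_pos"],o["width"])
p=json.load(open("p.json"));G=p["G"]; G[0],G[1]=.518,.184
B=p["B"]; p["B"]=[*W(B,(.0013,.001,0))[:2],B[2]]; json.dump(p,open("p.json","w"))
B=p["B"];print("knob expected",proj(c,W(B,(-.02,.048,.067)),o))
go(W(G,(-.12,-.05,.15)),np.pi/2+G[2],o)
E
```

```text
[ 0.52843033 -0.07938986  0.15862718] 0.05168156988783723
knob expected [[283.31052687 219.07440679]]
shift cm [ 7.98 25.39  0.92] turn deg 110.4
```

arm_command:
  xyz:
    - [0, 0, 5]
    - [0, 0, 10]
    - [0, 0, 10]
    - [0, 0, 10]
    - [0, 0, 10]
    - [0, -0.2, 10]
    - [0, -0.3, 10]
    - [0, -0.4, 10]
    - [0, -0.4, 10]
    - [0, -0.4, 10]
    - [0, -0.4, 10]
    - [0, -0.4, 7]
    - [0, -0.4, 3]
    - [0, -0.4, 0]
  yaw: [0, 0, 0, 0, 0, 0, 0, 0, 0, 0, 0, 0, 0, 0]
  jaw: [0.2, 0.2, -1, -1, -1, -1, -1, -1, -1, 0.2, 0.2, 0.2, 0.2, 0.2]

```text
clock: 6.05
ee_pos: [0.5306, -0.0836, 0.1618]
eef_rot: [-3.14, 0.003, -2.911]
ft_force: [0.6, -0.5, 0.3]
width: 0.051
finger_force: 0.0
```

```bash
python3 - <<'E'
from h import *
o=get_obs(); c=camera("wrist"); save(c,"w2.png"); print(o["ee_pos"],o["width"])
p=json.load(open("p.json"));G=p["G"]; G[0],G[1]=.518,.184; json.dump(p,open("p.json","w"))
go(W(G,(-.12,-.05,.15)),np.pi/2+G[2],o)
E
```

```text
[ 0.53058988 -0.08361589  0.16176424] 0.050995681091622974
shift cm [ 8.1  25.85  1.11] turn deg 110.4
```

View pics/w2.png

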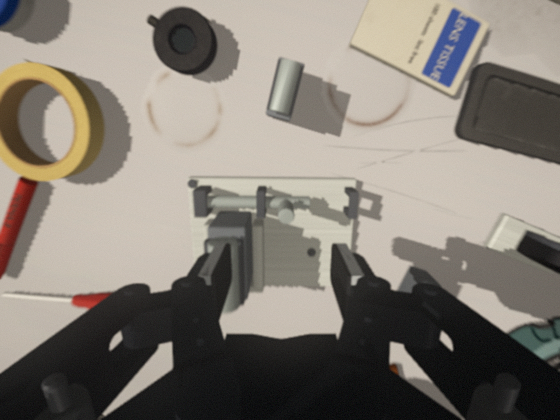

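The knob is now at (285,210), and the bolt end sits in the keeper at (202,200), so the bolt is home. Next I'll look at the dial from its front.

arm_command:
  xyz:
    - [8.1, 25.8, 0]
    - [8.1, 25.8, 0]
    - [8.1, 25.8, 0]
    - [8.1, 25.8, 0]
    - [8.1, 25.8, 0]
    - [8.1, 25.8, 0]
    - [8.1, 25.8, 0]
    - [8.1, 25.8, 0]
    - [8.1, 25.8, 0]
    - [8.1, 25.8, 1]
    - [8.1, 25.8, 3]
    - [8.1, 25.8, 5]
    - [8.1, 25.8, 6]
    - [8.1, 25.8, 6]
    - [8.1, 25.8, 6]
  yaw: [110.4, 110.4, 110.4, 110.4, 110.4, 110.4, 110.4, 110.4, 110.4, 110.4, 110.4, 110.4, 110.4, 110.4, 110.4]
  jaw: [1, 1, 1, 1, 1, 1, 1, 1, 1, 1, 1, 1, 1, 1, 1]

```text
clock: 7.6
ee_pos: [0.3926, 0.1493, 0.0989]
eef_rot: [3.14, -0.0, 1.445]
ft_force: [-0.9, -0.0, 1.6]
width: 0.0852
finger_force: 0.0
```

```bash
python3 - <<'E'
from h import *
import pickle
o=get_obs(); c=camera("wrist"); save(c,"w3.png"); pickle.dump((c,o),open("w3.pkl","wb"))
G=json.load(open("p.json"))["G"]; print(o["ee_pos"],o["eef_rot"])
print(proj(c,[W(G,(-.009,0,.046)),W(G,(-.009,0,.083)),W(G,(0,0,.125)),W(G,(-.02,.045,.01)),W(G,(-.02,-.045,.01))],o))
E
```

```text
[0.39257841 0.149347   0.09887918] [ 3.14036023e+00 -4.00194163e-04  1.44483010e+00]
[[461.64615267 156.54979956]
 [504.9546827  163.94104408]
 [604.19621716 179.03621235]
 [424.58111816  85.97360177]
 [411.15393855 211.4754017 ]]
```

View pics/w3.png

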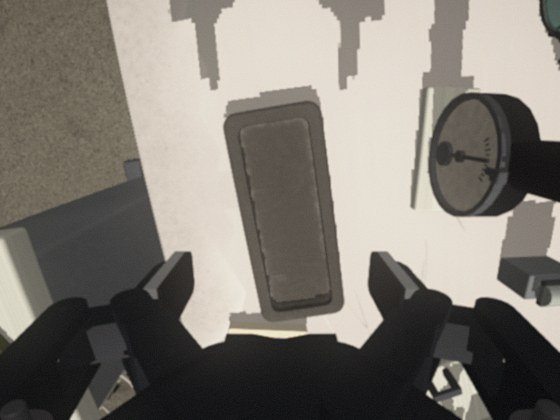

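The dial is centred at about (461,157). The needle runs from its counterweight at (445,153) to its tip near (487,160), and the mark is near (490,172). I'll enlarge a rectified dial plane.

```bash
cat > dial.py <<'E'
from h import *
import pickle
c,o=pickle.load(open("w3.pkl","rb")); G=json.load(open("p.json"))["G"]
# refine gauge: foot corners seen at z=.01 (front edge) : (433,88)?,(413,207)
for p in [(426,88),(413,207)]: print("footcorner",onz(c,p,.01,o))
n=600; L=.04
v,u=np.mgrid[0:n,0:n]; y=-(u/n-.5)*2*L; z=.046-(v/n-.5)*2*L   # facing dial: right = -y
P=np.stack([np.full(y.size,-.0095),y.ravel(),z.ravel()],1); cs,sn=np.cos(G[2]),np.sin(G[2])
P=np.c_[G[0]+cs*P[:,0]-sn*P[:,1],G[1]+sn*P[:,0]+cs*P[:,1],P[:,2]]
q=proj(c,P,o).astype(np.float32).reshape(n,n,2)
m=cv2.remap(c["img"],q[...,0].copy(),q[...,1].copy(),cv2.INTER_CUBIC); cv2.imwrite("pics/dial.png",m[:,:,::-1])
E
python3 dial.py
```

```text
footcorner [0.50479538 0.22971921 0.01      ]
footcorner [0.49395184 0.14523979 0.01      ]
```

View pics/dial.png

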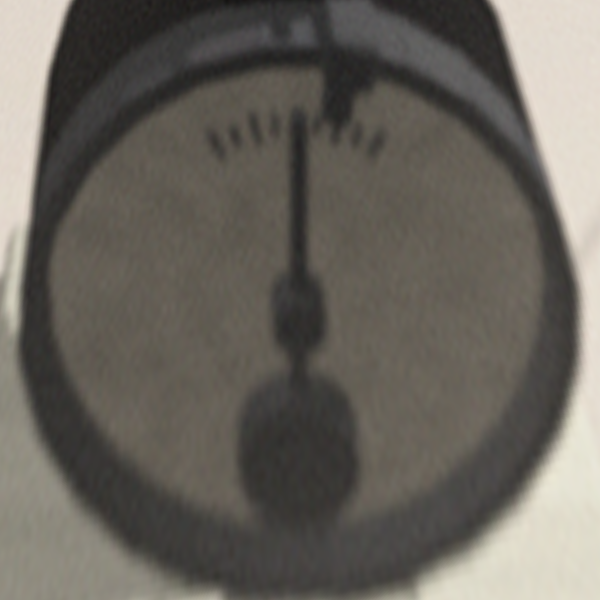

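```bash
python3 - <<'E'
import cv2,numpy as np
g=cv2.cvtColor(cv2.imread("pics/dial.png"),cv2.COLOR_BGR2GRAY).astype(float)
for r in range(66,140,6):
    x=np.arange(305,400); d=np.clip(75-g[r,305:400],0,None); xx=x[d>0]
    if d.sum()>0: xc=(x*d).sum()/d.sum(); print(r,xc.round(1),xx.min(),xx.max(),"ang",np.arctan2(xc-299,312-r).round(3))
for r in(130,180,230): 
    x=np.arange(280,320); d=np.clip(75-g[r,280:320],0,None); print("needle",r,(x*d).sum()/d.sum())
E
```

```text
66 352.9 305 399 ang 0.216
72 359.9 317 399 ang 0.248
78 358.5 321 399 ang 0.249
84 350.6 321 399 ang 0.222
90 344.9 321 373 ang 0.204
96 339.4 321 365 ang 0.185
102 337.3 320 355 ang 0.18
108 336.6 319 354 ang 0.182
114 335.5 305 352 ang 0.182
120 333.2 305 352 ang 0.176
126 330.8 305 360 ang 0.17
132 333.1 305 382 ang 0.187
138 346.8 305 383 ang 0.268
needle 130 300.518453427065
needle 180 298.24242424242425
needle 230 297.8235294117647
```

The mark reads about 0.20 rad and the needle 0 when upright, so the rock needed is −0.20 rad (top towards the gauge's +y). Next I'll grasp the gauge.

```bash
python3 - <<'E'
from h import *
p=json.load(open("p.json")); p["G"]=[.519,.185,-.126]; json.dump(p,open("p.json","w"))
go(W(p["G"],(0,0,.113)),np.pi/2+p["G"][2])
E
```

```text
shift cm [ 5.09 12.1  -1.38] turn deg 0.1
```

arm_command:
  xyz:
    - [0, 0, -5]
    - [0, 0, -9]
    - [2.5, 6, -9.4]
    - [5.1, 12.1, -9.4]
    - [5.1, 12.1, -9.4]
    - [5.1, 12.1, -6]
    - [5.1, 12.1, -2.5]
    - [5.1, 12.1, -1.4]
    - [5.1, 12.1, -1.4]
    - [5.1, 12.1, -1.4]
    - [5.1, 12.1, -1.4]
    - [5.1, 12.1, -1.4]
    - [5.1, 12.1, -1.4]
    - [5.1, 12.1, -1.4]
    - [5.1, 12.1, -1.4]
  yaw: [0, 0, 0, 0, 0, 0, 0, 0, 0, 0, 0, 0, 0, 0, 0]
  jaw: [1, 1, 1, 1, 1, 1, 1, 1, 1, -1, -1, -1, -1, -1, -1]

```text
clock: 9.15
ee_pos: [0.519, 0.1851, 0.1131]
eef_rot: [3.14, -0.001, 1.446]
ft_force: [0.4, -0.3, 5.6]
width: 0.0231
finger_force: 60.0
```

```bash
python3 - <<'E'
from h import *
p=json.load(open("p.json"));B=p["B"]; print(B)
go(W(B,(-.022,.147,.113+.0325+.03)),np.pi/2+B[2])
E
```

```text
[0.5604534711440621, -0.11921062233296692, 0.23082077196808518]
shift cm [-16.66   0.73  -6.25] turn deg -20.4
```

arm_command:
  xyz:
    - [0, 0, -3]
    - [0, 0, -6.2]
    - [-4, 0.2, -6.2]
    - [-8, 0.4, -6.2]
    - [-12, 0.6, -6.2]
    - [-15, 0.7, -6.2]
    - [-16.7, 0.7, -6.2]
    - [-16.7, 0.7, -6.2]
    - [-16.7, 0.7, -6.2]
  yaw: [0, 0, -4, -8, -12, -16, -20.4, -20.4, -20.4]
  jaw: [-1, -1, -1, -1, -1, -1, -1, -1, -1]

```text
clock: 10.05
ee_pos: [0.5045, 0.0185, 0.1741]
eef_rot: [-3.141, -0.0, 1.8]
ft_force: [-0.6, 0.2, -3.0]
width: 0.0233
finger_force: 60.3
```

```bash
python3 - <<'E'
from h import *
import pickle
o=get_obs(); c=camera("wrist"); s=camera("side"); pickle.dump((c,o,s),open("w4.pkl","wb"))
cv2.imwrite("pics/w4.png",np.vstack([c["img"][:300],cv2.resize(s["img"][170:320,180:460],(560,300))])[:,:,::-1])
p=json.load(open("p.json"));B=p["B"]; print(o["clock"],o["ee_pos"],o["eef_rot"])
h=.113
for th in(0,.1,.2): # predicted foot +y end edge corners in tool frame: tool x=gauge y, y=gauge x, z down
    R=Rn.from_euler('xyz',o["eef_rot"]).as_matrix()
    L=[]
    for gx in(-.02,.02):
      gy,gz=.045,-h+.01
      # rotate (gy,gz) by -th about x
      y2=gy*np.cos(th)+gz*np.sin(th); z2=-gy*np.sin(th)+gz*np.cos(th)
      L.append(o["ee_pos"]+R@np.array([y2,gx,-z2]))
    print(th,proj(c,L,o).round(1).tolist())
E
```

```text
10.05 [0.50451747 0.01851892 0.17412659] [-3.14116275e+00 -2.69202214e-04  1.79972880e+00]
0 [[253.6, 155.6], [306.1, 155.7]]
0.1 [[254.3, 168.7], [305.3, 168.7]]
0.2 [[254.9, 181.7], [304.7, 181.7]]
```

View pics/w4.png

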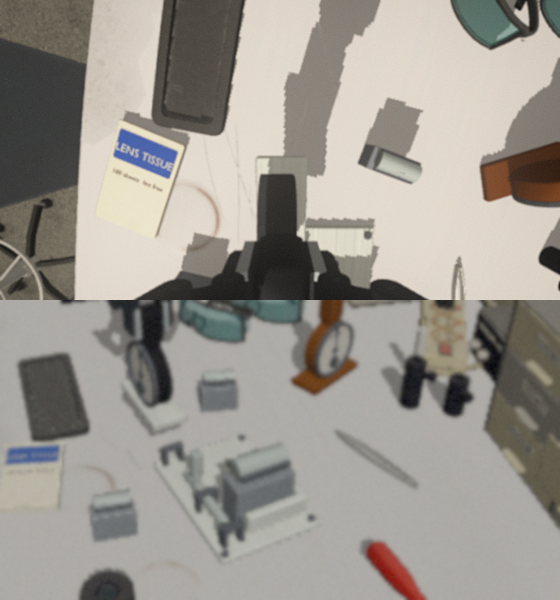

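The wrist view shows the held foot's far edge at row 157, columns 257–307 (predicted 155.6 at zero tilt). The side view shows the foot hanging just outside the bolt's outer guide. I'll lower it to contact.

arm_command:
  xyz:
    - [0, 0, 1.5]
    - [0, 0, 2.5]
    - [0, 0, 2.8]
    - [0, 0, 3.0]
    - [0, 0, 3.1]
    - [0, 0, 3.1]
  yaw: [0, 0, 0, 0, 0, 0]
  jaw: [-1, -1, -1, -1, -1, -1]

```text
clock: 10.75
ee_pos: [0.5047, 0.0195, 0.1456]
eef_rot: [3.141, -0.001, 1.802]
ft_force: [-12.8, 7.0, 27.0]
width: 0.023
finger_force: 64.6
```

arm_command:
  xyz:
    - [0.4, 0, 0.1]
    - [0.8, 0, 0.2]
    - [1.2, 0, 0.3]
    - [1.2, 0, 0.3]
  yaw: [0, 0, 0, 0]
  jaw: [-1, -1, -1, -1]

```text
clock: 11.15
ee_pos: [0.5024, 0.0304, 0.1412]
eef_rot: [3.14, 0.001, 1.802]
ft_force: [-1.9, -2.3, 7.6]
width: 0.0232
finger_force: 62.3
```

```bash
cat > ang.py <<'E'
from h import *
o=get_obs(); c=camera("wrist"); h=.113
g=cv2.cvtColor(c["img"],cv2.COLOR_RGB2GRAY).astype(float)
print(o["clock"],o["ee_pos"].round(4),o["ft_force"].round(1))
P=g[130:230,266:298].mean(1); d=np.diff(cv2.GaussianBlur(P[:,None],(1,5),0)[:,0]); k=np.argsort(-abs(d))[:8]
print("edges",[(int(i)+130,round(d[i],1)) for i in sorted(k)])
R=Rn.from_euler('xyz',o["eef_rot"]).as_matrix()
for th in np.arange(0,.36,.05):
    L=[o["ee_pos"]+R@np.array([.045*np.cos(th)+(-h+.01)*np.sin(th),gx,.045*np.sin(th)-(-h+.01)*np.cos(th)]) for gx in(-.02,.02)]
    print(round(th,2),proj(c,L,o).round(1).tolist())
import sys; save(c,sys.argv[1]+".png"); save(camera("side"),sys.argv[1]+"s.png")
E
python3 ang.py a1
```

```text
11.15 [0.5024 0.0304 0.1412] [-1.9 -2.3  7.6]
edges [(169, np.float64(4.7)), (170, np.float64(6.8)), (171, np.float64(4.5)), (181, np.float64(-8.7)), (182, np.float64(-20.2)), (183, np.float64(-26.6)), (184, np.float64(-21.6)), (185, np.float64(-10.6))]
0.0 [[253.6, 155.6], [306.1, 155.7]]
0.05 [[253.9, 162.1], [305.7, 162.2]]
0.1 [[254.3, 168.7], [305.3, 168.7]]
0.15 [[254.6, 175.2], [305.0, 175.2]]
0.2 [[254.9, 181.7], [304.7, 181.7]]
0.25 [[255.1, 188.2], [304.5, 188.2]]
0.3 [[255.3, 194.7], [304.2, 194.7]]
0.35 [[255.5, 201.2], [304.0, 201.2]]
```

It pivots: the foot edge is at row 170, so the tilt is about 0.10. I'll continue along the arc.

arm_command:
  xyz:
    - [0.35, 0, 0.2]
    - [0.7, 0, 0.4]
    - [1.05, 0, 0.6]
    - [1.1, 0, 0.65]
    - [1.1, 0, 0.65]
  yaw: [0, 0, 0, 0, 0]
  jaw: [-1, -1, -1, -1, -1]

```text
clock: 11.75
ee_pos: [0.5, 0.0412, 0.1351]
eef_rot: [3.14, 0.001, 1.802]
ft_force: [-2.7, 1.2, 12.8]
width: 0.0229
finger_force: 64.2
```

```bash
python3 ang.py a2 | head -2
```

```text
11.75 [0.5    0.0412 0.1351] [-2.7  1.2 12.8]
edges [(147, np.float64(-7.6)), (183, np.float64(7.7)), (184, np.float64(7.6)), (192, np.float64(-10.5)), (193, np.float64(-21.6)), (194, np.float64(-27.2)), (195, np.float64(-21.1)), (196, np.float64(-9.6))]
```

Tilt is about 0.20. Next I'll go above the bar.

```bash
python3 - <<'E'
from h import *
B=json.load(open("p.json"))["B"]; go(W(B,(.022,.0248,.2265)),np.pi/2+B[2])
E
```

```text
shift cm [-14.52   4.42  -9.12] turn deg 0.0
```

arm_command:
  xyz:
    - [0, 0, -3]
    - [0, 0, -6]
    - [0, 0, -9]
    - [-3, 1, -9.1]
    - [-6, 2, -9.1]
    - [-9, 3, -9.1]
    - [-12, 4.4, -9.1]
    - [-14.5, 4.4, -9.1]
    - [-14.5, 4.4, -9.1]
    - [-14.5, 4.4, -9.1]
  yaw: [0, 0, 0, 0, 0, 0, 0, 0, 0, 0]
  jaw: [-1, -1, -1, -1, -1, -1, -1, -1, -1, -1]

```text
clock: 12.85
ee_pos: [0.5753, -0.0901, 0.2243]
eef_rot: [-3.141, -0.001, 1.801]
ft_force: [-0.6, 0.3, -2.7]
width: 0.0231
finger_force: 61.9
```

```bash
python3 ang.py a3 | head -2; python3 - <<'E'
from h import *
o=get_obs(); t=camera("top"); s=cv2.imread("pics/a3s.png"); w=cv2.imread("pics/a3.png")
B=json.load(open("p.json"))["B"]; sc=camera("side")
print("top bar/plate",proj(t,[W(B,(-.006,0,.086)),W(B,(.05,0,.086)),W(B,(.022,0,.086))]).round(1).tolist())
print("side",proj(sc,[W(B,(-.006,0,.086)),W(B,(.05,0,.086)),W(B,(.022,0,.086))]).round(1).tolist())
cr=lambda i,x,y,ww,hh,W_,H_: cv2.resize(i[y:y+hh,x:x+ww],(W_,H_),interpolation=cv2.INTER_CUBIC)
m=np.hstack([cr(s,230,140,120,180,400,600),np.vstack([cr(t["img"][:,:,::-1],240,160,100,75,400,300),cr(w,80,60,400,300,400,300)])])
cv2.imwrite("pics/m3.png",m); print(m.shape)
E
```

```text
12.85 [ 0.5753 -0.0901  0.2243] [-0.6  0.3 -2.7]
edges [(136, np.float64(-9.7)), (137, np.float64(-10.9)), (138, np.float64(-8.4)), (191, np.float64(-10.6)), (192, np.float64(-21.3)), (193, np.float64(-26.9)), (194, np.float64(-21.1)), (195, np.float64(-9.7))]
top bar/plate [[307.6, 205.2], [301.6, 182.1], [304.6, 193.6]]
side [[294.4, 249.7], [318.9, 240.9], [306.8, 245.2]]
(600, 800, 3)
```

View pics/m3.png

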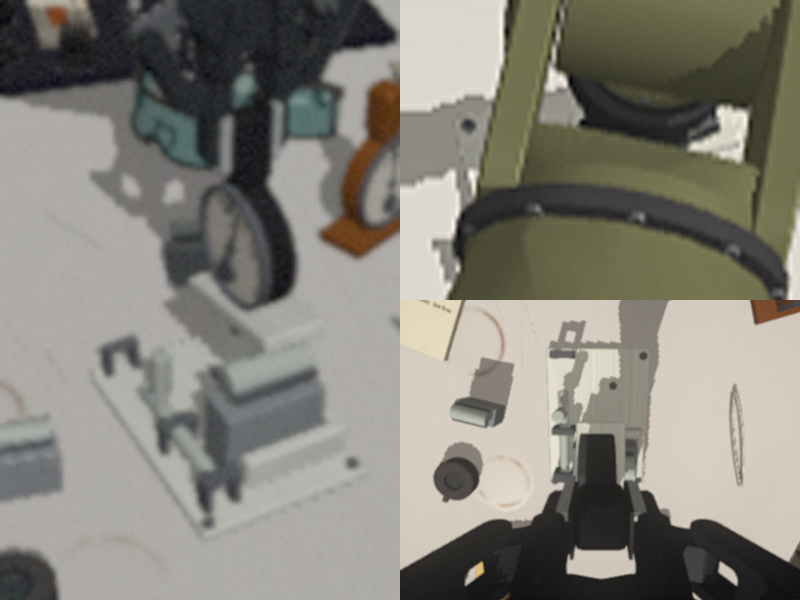

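In the side view, the tilted foot hangs squarely over the bar, which runs from about (222,372) to (320,345) in the crop. The bar centre is about 2 mm further along +x. I'll lower with that correction.

```bash
python3 - <<'E'
from h import *
B=json.load(open("p.json"))["B"]; go(W(B,(.024,.0248,.1965)),np.pi/2+B[2])
E
```

```text
shift cm [-0.08  0.27  2.84] turn deg 0.1
```

arm_command:
  xyz:
    - [0, 0.3, 1]
    - [0, 0.3, 2]
    - [0, 0.3, 2.3]
    - [0, 0.3, 2.3]
    - [0, 0.3, 2.3]
  yaw: [0, 0, 0, 0, 0]
  jaw: [-1, -1, -1, -1, -1]

```text
clock: 13.55
ee_pos: [0.5784, -0.0896, 0.2018]
eef_rot: [-3.142, 0.0, 1.802]
ft_force: [0.7, 0.8, -3.4]
width: 0.0233
finger_force: 61.7
```

arm_command:
  xyz:
    - [0, 0, 0.2]
    - [0, 0, 0.4]
    - [0, 0, 0.5]
    - [0, 0, 0.5]
    - [0, 0, 0.5]
  yaw: [0, 0, 0, 0, 0]
  jaw: [-1, -1, -1, -1, -1]

```text
clock: 14.05
ee_pos: [0.5784, -0.0896, 0.1968]
eef_rot: [3.142, 0.0, 1.802]
ft_force: [0.5, -0.1, -2.6]
width: 0.0231
finger_force: 61.8
```

arm_command:
  xyz:
    - [0, 0, 0.1]
    - [0, 0, 0.2]
    - [0, 0, 0.3]
    - [0, 0, 0.3]
    - [0, 0, 0.3]
  yaw: [0, 0, 0, 0, 0]
  jaw: [-1, -1, -1, -1, -1]

```text
clock: 14.55
ee_pos: [0.5784, -0.0896, 0.194]
eef_rot: [3.141, 0.0, 1.802]
ft_force: [0.3, 0.8, -0.3]
width: 0.0234
finger_force: 62.2
```

arm_command:
  xyz:
    - [0, 0, 0.1]
    - [0, 0, 0.2]
    - [0, 0, 0.3]
    - [0, 0, 0.3]
    - [0, 0, 0.3]
    - [0, 0, 0.3]
    - [0, 0, 0.3]
    - [0, 0, 0.3]
    - [0, 0, 0.3]
    - [0, 0, 0.3]
    - [0, 0, 0.3]
    - [0, 0, 0.3]
  yaw: [0, 0, 0, 0, 0, 0, 0, 0, 0, 0, 0, 0]
  jaw: [-1, -1, -1, -1, -1, -1, -1, -1, -1, -1, -1, -1]

```text
clock: 15.75
ee_pos: [0.5784, -0.0896, 0.1908]
eef_rot: [3.141, 0.0, 1.802]
ft_force: [0.3, 0.9, 1.3]
width: 0.023
finger_force: 62.6
```

```bash
python3 - <<'E'
from h import *
f=[]
for i in range(6): w=camera("wrist"); f.append(get_obs()["ft_force"])
o=get_obs(); print(o["clock"],o["ee_pos"],np.mean(f,0).round(2))
s=camera("side"); B=json.load(open("p.json"))["B"]
# rectify dial from side: gauge tilted th about base x through TCP
th,h=.2,.113; n=400; L=.04; v,u=np.mgrid[0:n,0:n]; gy=-(u/n-.5)*2*L; gz=.046-(v/n-.5)*2*L-h
c_,s_=np.cos(th),np.sin(th); Y=gy*c_+gz*s_; Z=-gy*s_+gz*c_; X=np.full(Y.shape,-.0095)
a=o["eef_rot"][2]-np.pi/2; P=np.stack([o["ee_pos"][0]+np.cos(a)*X-np.sin(a)*Y,o["ee_pos"][1]+np.sin(a)*X+np.cos(a)*Y,o["ee_pos"][2]+Z],-1).reshape(-1,3)
q=proj(s,P).astype(np.float32).reshape(n,n,2)
m=cv2.remap(s["img"],q[...,0].copy(),q[...,1].copy(),cv2.INTER_CUBIC)
k=cv2.resize(s["img"][200:290,240:360],(400,300),interpolation=cv2.INTER_CUBIC); k=np.vstack([k,cv2.resize(w["img"][60:360,80:480],(400,300))])
m=np.vstack([m,np.zeros((200,400,3),np.uint8)]); cv2.imwrite("pics/fin.png",np.hstack([m,k])[:,:,::-1])
E
```

```text
16.05 [ 0.57836532 -0.08957527  0.1908017 ] [0.63 0.65 1.78]
```

View pics/fin.png

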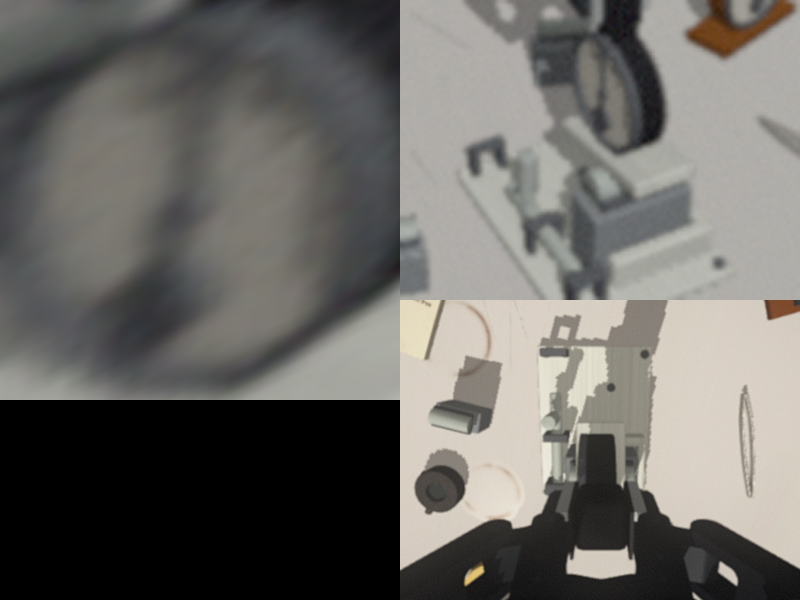

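The foot lies squarely across the middle of the bar, with about 4.6 N on it (about 4 mm of travel). On the dial the needle merges with the mark at the rim. As a last numeric check, I'll confirm that the tilt hasn't changed.

```bash
python3 ang.py a5 | head -2
```

```text
16.1 [ 0.5784 -0.0896  0.1908] [0.4 1.3 2. ]
edges [(142, np.float64(-9.4)), (143, np.float64(-9.5)), (144, np.float64(-7.8)), (191, np.float64(-10.8)), (192, np.float64(-22.2)), (193, np.float64(-28.3)), (194, np.float64(-22.4)), (195, np.float64(-10.5))]
```

```bash
python3 -c "
from workcell import finish_job
print(finish_job())"
```

```text
the job is handed in; nothing more can be done
None
```

I handed the job in at about 16 s: the bolt is home, and the gauge is held still on the bar, pressed about 4 mm by force, at about 0.20 rad tilt against a mark I read as about 0.20 (0.18–0.21).

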